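# Move the charged battery pack from the charger to the hand vacuum

### The arm

A 6-joint arm with a two-finger parallel gripper is mounted at the origin on a cart in front of the work surface, level with it; the furniture and walls round the work are solid. World frame = base frame: x ahead of the robot, y to its left, z up, the work surface at z = 0. Lengths are in mm, angles in rad, forces in N, time in s.
With the tool pointing down it reaches from about 300 to 750 mm from the base axis. Payload 8.5 kg.
Tool frame: the origin (TCP) lies on the centre line of the jaws, within the pads' length; the fingertips stand 8 mm ahead of it and the grasp point (between the pads) lies 11 mm behind it; z points along the fingers, y is the line along which they close (so a half turn about z gives the same grasp; the last joint's range is limited). The gripper opens to 85 mm and grips with 20 to 120 N. Pads are 22 mm wide; open, the fingers measure 114 mm over their backs; the gripper's body (76 mm by 85 mm) begins 54 mm behind the grasp point. The pads swing forward as they close: fully open they stand 13 mm farther back than shut.
Start: joints at [-1.503, 0.381, 1.297, -0, 1.464, -0.215], TCP at [153.47, -528.136, 239.322] pointing down, gripper open.
Joint ranges: [-3.11, 3.11], [-0.89, 2.33], [0.22, 2.48], [-1.42, 4.56], [0.17, 2.85], [-2.88, 2.88]. Speed limits (rad/s): [2.39, 2.39, 3.14, 3.14, 3.14, 3.14].

### API

Orientations are given as a rotation vector (axis times angle).
In Python, from workcell import ctrl gives the robot as it stands. The module is installed in compiled form; this text tells all that it offers.
- The arm moves only by the tool play_rows, never from a script. Its argument "commands" is a list of rows, each an object with "delta_pos": the shift along the tool's x, y, z in cm, a list of three; "delta_rot": the turn, a rotation vector about the tool's x, y, z in degrees, a list of three. A call has 1 to 12 rows; each row is the pose to reach, as a shift and turn from the pose commanded when the call began, along the tool's axes at that moment; what a row does not reach only later rows make up. A row lasts 1/12 s, in which the tool goes at most 41.7 mm and 7.16 degrees, less where a joint would pass 70% of its speed; a pose out of reach is approached as far as the arm can. A call with a gripper value outside its range is refused whole. "hand" is the gripper's target within -1 to 1 (shut at 1, half-way at 0, fully open at -1), set as the call begins (left out, the last holds). The fingers move at their own pace and stop on an object; "grip_force" is the grip in N (left out, the last holds). Time passes only in rows, so rows that repeat a pose let the fingers close. It gives the time, the measured TCP pose, the force, the opening and the grip force at its end, in the units of the state.
- ctrl.read_state(): the state, without advancing time (a new reading comes with each control period).
- ctrl.capture(name): name is "scene" or "top"; returns a dict with "img" (480x640x3 uint8, blue, green, red), "vfov" (degrees; the focal length in pixels is half the picture's height over the tangent of half this angle, whatever the lens; pixels are square), "cx", "cy" (the principal point, pixels), "distortion" ([k1, k2, p1, p2, k3] as OpenCV has them; the pictures are not rectified), "R" (3x3) and "t" (3): a world point X has camera coordinates R X + t. Camera axes: x right, y down, z forward; pixel columns grow to the right and rows downward; lengths in mm; the calibration is good to about 2 mm. A picture is of the moment at which its call begins. There is no depth.
- ctrl.close_job(): hands the job in; it is judged then, once.
The state is a dict: "t": time; "joint_positions": joint angles; "joint_vel": joint speeds; "joint_efforts": joint torques, N m; "tcp_pos": TCP position; "tcp_rot": TCP orientation; "force": force on the tool from outside, world axes, zero at the start; "torque": the same for the moment, N m; "opening": opening from 0.0 (shut) to 1.0 (fully open); "gripper_force": force on a finger pad.
Only numpy, scipy, OpenCV 4.12 (cv2) and the standard library are available. Lean on these libraries where they do the work, as an engineer would, in place of code of your own. Each camera call takes 0.05 s, during which the arm holds its last target. There are 200 camera calls.

### The job

The battery pack on the charger is full: press the charger's orange release tab so that the pack pops loose, slide the pack off its rail, and slide it onto the rail of the hand vacuum until the catch there clicks shut behind it and holds it. Work gently: stop pushing at the click instead of ramming the buffers behind it, force neither the tab nor the rails, and leave the other things on the counter where they are.

Things in the scene. Friction and masses are not known exactly. Their poses are not given: they have to be found in the camera images.
- pack: Battery pack, a loose dark block 90 long (x) x 58 wide (y) x 46 high mm, 0.31 to 0.63 kg. Orange plate on its rear (-x) end, four green lights on top nearer its front (+x). Origin: centre of its underside; x = the way it slides onto a rail, z up. It starts locked on the charger.
- pack_grip (a point): Middle of the pack, 29 mm above its underside: grip here across the flat 58 mm sides (along the pack's y).
- pack_channel (a point): Front end of the underside, 45 mm ahead of the pack's origin: mouth of the channel that takes the rail. Channel 37 mm wide, 11.5 deep, running back 82 mm to a rear wall 8 mm thick. Lips along both bottom edges (3.5 thick, 24 apart) pass under the rail's head, so on the rail the pack cannot be lifted.
- charger: Charger, dark grey, fixed to the counter; green light and cord at its far end. Origin: on the counter, below the rear edge of its slide deck, x = the way the pack slides on (from the orange tab to the end wall), z up. Flat slippery deck 80 mm wide, 42 mm above the counter, from x = 0 to 92 mm.
- charger_home (a point): Where the seated pack's origin lies on the charger: on the deck, 45 mm from its rear edge, axes as the charger's. The pack is locked there between the catch's tooth behind it and an ejector pin in the end wall that pushes it rearwards (-x) with about 12 N.
- charger_nose (a point): Tip of the round nose of the charger's T rail, at deck height, 38 mm ahead of the deck's rear edge. Head 34 mm wide, underside 5.5 and top 9.5 mm above the deck; play to the pack 1.5 mm each side, 2 mm up. Going rearwards the pack is off the rail once its front end is behind this tip (origin 52 mm or more behind charger_home); then it may be lifted.
- charger_tab (a point): Top of the orange ribbed release tab at the charger's rear end (moves with it), 41 mm above the counter; tab 40 wide, 43 long; the point is 38 mm behind the seated pack's rear face. Press straight down: when the tooth is down, the pin shoves the pack about 20 mm rearwards, towards the presser, and there it stays, loose on the rail.
- charger_catch (a joint): Travel in m of the charger's tab with its tooth: 0 up, 0.008 fully down on its stop. Sprung: about 2 N to start it, 5 N fully down. The tooth stands 5 mm above the deck: the pack is freed from about 0.005 on.
- vac: Cordless hand vacuum, 300 mm long, lying in its heavy dark parking tray (does not move): battery deck, pale motor barrel with carrying handle, clear dust cup, nozzle. Same battery rail as the charger's. Origin: on the counter, below the rear edge of the deck, x = the way the pack slides on, towards the nozzle. Deck 80 mm wide, 60 mm above the counter, x = 0 to 92 mm.
- vac_nose (a point): Tip of the round nose of the vacuum's T rail, at deck height, 38 mm ahead of the deck's rear edge; head and play as on the charger. Lay the pack's front end on the deck just behind this tip, above the vacuum's own tab (whose top is 1 mm below the deck), then slide it on with its underside on the deck.
- vac_home (a point): Where the locked pack's origin lies on the vacuum, axes as the vacuum's. Coming from the rear, the pack meets the ejector pin 20 mm before home, which pushes back with 4 N rising to 12 N, and with its rear wall rides over the sloped 5 mm tooth 18 to 11 mm before home (about 5 N more); at home the tooth snaps up behind it. Let go too early, the pin throws it back about 20 mm.
- vac_catch (a joint): Travel in m of the vacuum's tab with its tooth: 0 up (locking, if the pack is home), about 0.005 while the pack's rear wall rides on it.
- beaker_1: Brushed steel beaker, 64 mm across, 148 high, at the back; origin: centre of its base. Bystander.
- beaker_2: Second steel beaker, 64 mm across, 150 high, in front of the first; origin: centre of its base. Bystander.
- blue_mug: Blue mug, 85 x 117 x 96 mm with its handle; origin: centre of its base. Bystander.
- dish: White dish, 118 mm across, 34 high, on the left; origin: centre of its base. Bystander.
- vac_buffer: Two black rubber buffers on the vacuum's end wall, 91.7 mm ahead of the deck's rear edge (origin and axes as vac): they stop the pack 1.7 mm past home, just after the click. Straight on the rail the push needs up to about 14 N before the click, more if held askew; rising further while the pack stands still, it is on the buffers: stop, over 15 N on them is ramming.

How it is judged:
By the outcome, as a careful person would: the job done as asked, in the order asked, and still so for the second after the job is handed in, with the robot touching nothing.
It also fails if it takes over 69 s, if anything falls off the work surface, if the arm or the gripper's body presses on something with over 40 N, if the wrist force passes 120 N, or if a joint passes its speed limit or range.

## Working session

There is one attempt and no reset: what is moved stays moved. The work goes in short steps, Python scripts to look and compute and a tool call to move; the robot and the scene stay as the last step left them, time stands still between calls to the robot, and variables do not carry over. Pictures are saved under pics/ and viewed, at most 10 in all, crops included, and the job is handed in when it is done.

Besides the shell and the picture viewer there is one more tool, called after "Request:" in YAML: its name, and indented under it one key for each argument. play_rows: Moves the arm, as the interface text tells. Its arguments: {"type":"object","properties":{"commands":{"type":"array","items":{"type":"object","properties":{"delta_pos":{"type":"array","items":{"type":"number"}},"delta_rot":{"type":"array","items":{"type":"number"}}}}},"hand":{"type":"number"},"grip_force":{"type":"number"}},"required":["commands"]}

```bash
mkdir -p pics; cat > h.py <<'E'
import numpy as np, cv2
from scipy.spatial.transform import Rotation as Ro
from workcell import ctrl
def K(c):
    f=240/np.tan(np.radians(c['vfov'])/2); return np.array([[f,0,c['cx']],[0,f,c['cy']],[0,0,1]])
def shot(n,fn):
    c=ctrl.capture(n); cv2.imwrite('pics/'+fn,c['img']); np.save('pics/'+n+'.npy',c,allow_pickle=True); return c
def load(n): return np.load('pics/'+n+'.npy',allow_pickle=True).item()
def px2w(c,px,z):
    u=cv2.undistortPoints(np.array([[px]],float),K(c),np.array(c['distortion'],float)).ravel()
    R=np.array(c['R']);t=np.array(c['t']); o=-R.T@t; d=R.T@np.array([u[0],u[1],1]); return o+d*(z-o[2])/d[2]
def w2px(c,X):
    return cv2.projectPoints(np.array(X,float).reshape(-1,1,3),cv2.Rodrigues(np.array(c['R'],float))[0],np.array(c['t'],float),K(c),np.array(c['distortion'],float))[0].reshape(-1,2)
def delta(p):
    s=ctrl.read_state(); R=Ro.from_rotvec(s['tcp_rot']); return R.inv().apply(np.array(p)-s['tcp_pos'])/10
E
python3 - <<'E'
from h import *
for n in ('scene','top'):
    c=shot(n,n+'1.png'); R=np.array(c['R']); print(n,-R.T@c['t'],R[2],c['vfov'])
s=ctrl.read_state();print(s); print(Ro.from_rotvec(s['tcp_rot']).as_matrix())
E
```

```text
scene [133.18768457 569.8746808  741.04406951] [ 0.48307064 -0.4590937  -0.74557074] 53.299873488258584
top [437.5933615  168.75514659 933.71642922] [ 0.17434759 -0.03055065 -0.98421013] 51.946069550567685
{'t': 0.1, 'joint_positions': array([-1.50325830e+00,  3.81118062e-01,  1.29814535e+00, -7.11512432e-06,
        1.46358933e+00, -2.15305320e-01]), 'joint_vel': array([-0.00035134, -0.00058131, -0.00237074, -0.00084866, -0.00015666,
        0.00115059]), 'joint_efforts': array([ 2.97017104e-03, -4.49223661e+01, -2.31653810e+01, -1.66583450e-04,
        3.69833841e-03, -1.26100474e-05]), 'tcp_pos': array([ 153.47427192, -527.8987927 ,  238.79254239]), 'tcp_rot': array([-3.10898411e+00, -4.42633784e-01, -1.34973281e-04]), 'force': array([ 0.65893809, -0.45821858, -0.36757396]), 'torque': array([-0.0025058 ,  0.03325297, -0.03739071]), 'gripper_force': 0.0, 'opening': 1.0015957667835869}
[[ 9.60265579e-01  2.79087817e-01 -9.20975892e-05]
 [ 2.79087709e-01 -9.60264792e-01  1.25674184e-03]
 [ 2.62303265e-04 -1.23250924e-03 -9.99999206e-01]]
```

View pics/scene1.png

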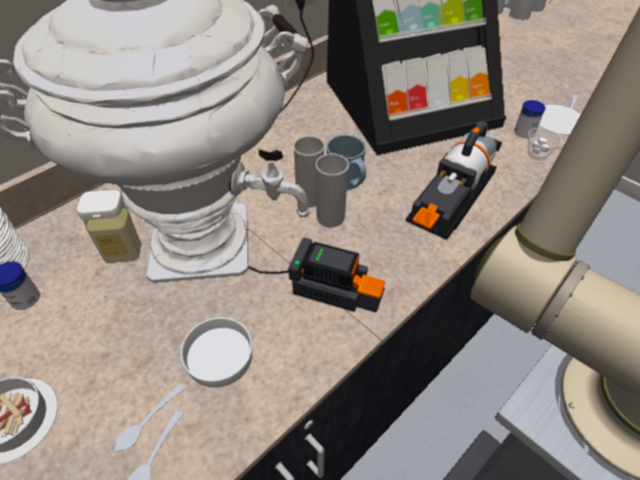

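View pics/top1.png

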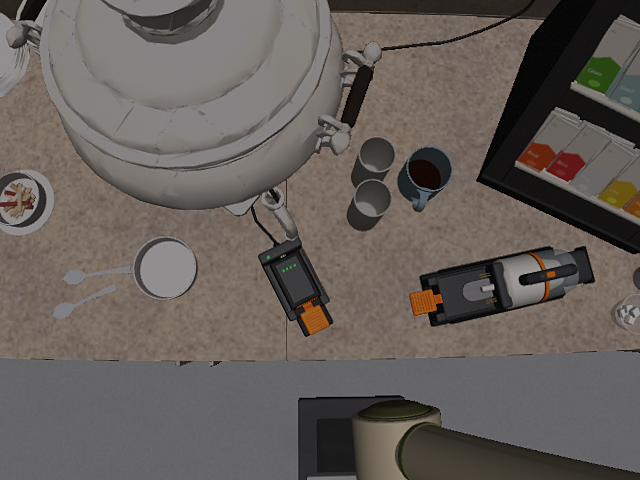

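The charger is at about (295,290) in the top view, with the tab toward the robot. The vac is at about (500,285), with its tab on the left and the nozzle to the right. Next I'll enlarge both.

```bash
python3 - <<'E'
from h import *
c=load('top')['img']
a=cv2.resize(c[225:345,245:345],None,fx=5,fy=5,interpolation=cv2.INTER_CUBIC)
b=cv2.resize(c[235:335,400:520],None,fx=5,fy=5,interpolation=cv2.INTER_CUBIC)
a=cv2.convertScaleAbs(a,alpha=1.8,beta=20);b=cv2.convertScaleAbs(b,alpha=1.8,beta=20)
cv2.imwrite('pics/a.png',a);cv2.imwrite('pics/b.png',b)
E
```

```text
(no output)
```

View pics/a.png

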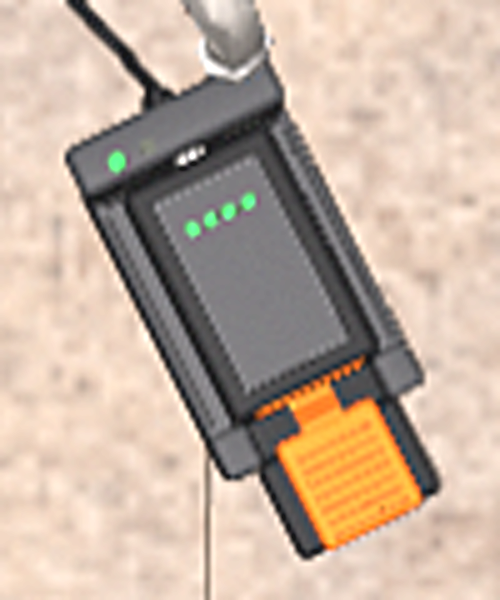

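View pics/b.png

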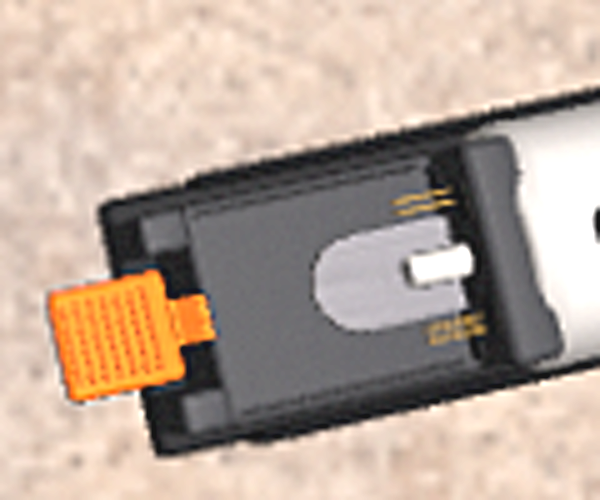

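```bash
python3 - <<'E'
from h import *
c=load('top')
A=lambda p:(p[0]/5+245-.4,p[1]/5+225-.4); B=lambda p:(p[0]/5+400-.4,p[1]/5+235-.4)
np.set_printoptions(precision=1,suppress=True)
pk=np.array([px2w(c,A(p),88) for p in [(128,200),(275,128),(375,355),(243,415)]])
print('pack top',pk,pk.mean(0),[np.linalg.norm(pk[i]-pk[i-1]) for i in range(4)])
tb=np.array([px2w(c,A(p),41) for p in [(280,450),(378,400),(422,497),(328,550)]])
print('tab',tb,tb.mean(0),[np.linalg.norm(tb[i]-tb[i-1]) for i in range(4)])
d=tb.mean(0)-pk.mean(0); print(np.linalg.norm(d[:2]),np.degrees(np.arctan2(-d[1],-d[0])))
for e in (pk[1]-pk[2],pk[0]-pk[3],tb[1]-tb[2],tb[0]-tb[3]): print(np.degrees(np.arctan2(e[1],e[0])),end=' ')
vt=np.array([px2w(c,B(p),59) for p in [(158,270),(180,382),(75,402),(50,293)]])
print('\nvtab',vt.mean(0),[np.linalg.norm(vt[i]-vt[i-1]) for i in range(4)])
n=px2w(c,B((313,281)),68); r1=px2w(c,B((188,208)),60); r2=px2w(c,B((230,418)),60)
l1=px2w(c,B((430,163)),60);l2=px2w(c,B((470,362)),60)
print('nose',n,'rear',r1,r2,np.linalg.norm(r1-r2),(r1+r2)/2,'len',np.linalg.norm(l1-r1))
ray=[px2w(c,B(p),69.5) for p in [(350,235),(440,214),(362,332),(465,308)]]
for e in (l1-r1,l2-r2,vt[0]-vt[3],vt[1]-vt[2],n-vt.mean(0),ray[1]-ray[0],ray[3]-ray[2]): print(np.degrees(np.arctan2(e[1],e[0])),end=' ')
e=r1-r2;print(np.degrees(np.arctan2(e[1],e[0]))-90)
# second view of tab & scene calibration check
E
```

```text
pack top [[529.4 220.9  88. ]
 [554.1 170.2  88. ]
 [475.6 136.5  88. ]
 [455.7 181.7  88. ]] [503.7 177.3  88. ] [np.float64(83.54620719249417), np.float64(56.426950637928904), np.float64(85.42993208215334), np.float64(49.3492720236903)]
tab [[444.1 169.2  41. ]
 [461.6 133.8  41. ]
 [426.9 118.5  41. ]
 [408.5 152.3  41. ]] [435.3 143.5  41. ] [np.float64(39.36057791033585), np.float64(39.43309071987384), np.float64(37.94324786784557), np.float64(38.4729950339336)]
76.35065437706172 26.31796584607749
23.21116046334208 28.028743015135422 23.82949304880998 25.35578572563331 
vtab [463.3 -48.6  59. ] [np.float64(40.344130636382616), np.float64(40.44465999067369), np.float64(38.81904304513392), np.float64(39.42264069774101)]
nose [ 481.4 -118.8   68. ] rear [508.8 -76.8  60. ] [433.7 -88.5  60. ] 75.98674976038818 [471.2 -82.6  60. ] len 92.35138834919225
-80.5978250427677 -78.70375863080639 -79.12921812066375 -80.5987771284592 -75.51732414137854 -78.33707351920715 -78.64926496700014 -81.1329477020815
```

Request:
play_rows:
  commands:
    - {"delta_pos": [3.5,-2,0],"delta_rot": [0,0,-7]}
    - {"delta_pos": [6,-4,0],"delta_rot": [0,0,-14]}
    - {"delta_pos": [8.5,-6.5,0],"delta_rot": [0,0,-21]}
    - {"delta_pos": [11,-9,0],"delta_rot": [0,0,-28]}
    - {"delta_pos": [13,-12,0],"delta_rot": [0,0,-35]}
    - {"delta_pos": [15,-14,0],"delta_rot": [0,0,-42]}
    - {"delta_pos": [17,-17,0],"delta_rot": [0,0,-49]}
    - {"delta_pos": [19,-20,0],"delta_rot": [0,0,-56]}
    - {"delta_pos": [21,-23,0],"delta_rot": [0,0,-63]}
    - {"delta_pos": [23,-26,0],"delta_rot": [0,0,-70]}
    - {"delta_pos": [25,-28,0],"delta_rot": [0,0,-77]}
    - {"delta_pos": [26,-30,0],"delta_rot": [0,0,-84]}
  hand: 1
  grip_force: 60

```text
t: 1.1
tcp_pos: [320.1, -165.6, 239.3]
tcp_rot: [2.006, 2.417, 0.001]
force: [0.7, -0.4, -0.8]
opening: -0.002
gripper_force: 0.0
```

```bash
python3 - <<'E'
from h import *
s=ctrl.read_state();print(s['t'],s['tcp_pos'],s['joint_positions'],s['opening'])
R=Ro.from_rotvec(s['tcp_rot']).as_matrix();print(np.degrees(np.arctan2(R[1,0],R[0,0])),R[:,2],delta([429,141.5,150]))
E
```

```text
1.1 [ 320.08067367 -165.61207967  239.32380609] [-8.09869995e-01  3.95650767e-02  1.75399544e+00  3.97699000e-04
  1.34787276e+00 -9.95167547e-01] -0.0017065784060347855
100.61173269742936 [ 3.90802325e-04  1.52031736e-04 -9.99999912e-01] [28.17950442 16.35752125  8.94130549]
```

Request:
play_rows:
  commands:
    - {"delta_pos": [2.5,1.5,0],"delta_rot": [0,0,-7]}
    - {"delta_pos": [5,3,0],"delta_rot": [0,0,-14]}
    - {"delta_pos": [7.5,4.5,0],"delta_rot": [0,0,-21]}
    - {"delta_pos": [10,6,0],"delta_rot": [0,0,-28]}
    - {"delta_pos": [12.5,7.5,0],"delta_rot": [0,0,-35]}
    - {"delta_pos": [15,9,0],"delta_rot": [0,0,-42]}
    - {"delta_pos": [17.5,10.5,0],"delta_rot": [0,0,-49]}
    - {"delta_pos": [20,12,0],"delta_rot": [0,0,-56]}
    - {"delta_pos": [22.5,13.5,0],"delta_rot": [0,0,-63]}
    - {"delta_pos": [25,15,0],"delta_rot": [0,0,-70]}
    - {"delta_pos": [27,16,0],"delta_rot": [0,0,-77]}
    - {"delta_pos": [28.2,16.4,0],"delta_rot": [0,0,-84]}

```text
t: 2.1
tcp_pos: [431.3, 141.2, 238.9]
tcp_rot: [0.127, -3.138, -0.001]
force: [-0.6, -0.4, -0.1]
opening: -0.003
gripper_force: 0.0
```

Request:
play_rows:
  commands:
    - {"delta_pos": [0,0,3],"delta_rot": [0,0,-7]}
    - {"delta_pos": [0,0,6],"delta_rot": [0,0,-14]}
    - {"delta_pos": [0,0,9],"delta_rot": [0,0,-21]}
    - {"delta_pos": [0,0,11],"delta_rot": [0,0,-21]}
    - {"delta_pos": [0,0,12],"delta_rot": [0,0,-21]}
    - {"delta_pos": [0,0,12],"delta_rot": [0,0,-21]}

```text
t: 2.6
tcp_pos: [429.6, 139.0, 117.2]
tcp_rot: [0.684, -3.061, -0.001]
force: [-0.6, -0.1, -0.4]
opening: -0.0
gripper_force: 0.0
```

```bash
python3 - <<'E'
from h import *
s=ctrl.read_state();print(s['t'],s['tcp_pos'],s['joint_positions'],s['force'])
R=Ro.from_rotvec(s['tcp_rot']).as_matrix();print(np.degrees(np.arctan2(R[1,0],R[0,0])),R[:,2],delta([429,141.5,70]))
c=shot('top','t2.png');d=shot('scene','s2.png')
p=w2px(c,s['tcp_pos']+np.array([0,0,-8]))[0];q=w2px(d,s['tcp_pos']+np.array([0,0,-8]))[0];print(p,q)
a=cv2.resize(c['img'][200:350,220:370],(600,600),interpolation=2);b=cv2.resize(d['img'][200:350,270:420],(600,600),interpolation=2)
cv2.imwrite('pics/m2.png',cv2.resize(cv2.convertScaleAbs(np.hstack([a,b]),alpha=1.6),(800,400)))
E
```

```text
2.6 [429.64701276 138.99320851 117.198248  ] [ 4.96510456e-02  3.56196086e-01  1.74692146e+00 -8.07368742e-06
  1.04353058e+00 -1.96094820e+00] [-0.56215484 -0.10719808 -0.39407074]
-154.80065824628866 [-5.04887631e-03 -2.57873965e-04 -9.99987221e-01] [-0.0702673   0.24532565  4.72002651]
[318.92569538 322.92364196] [377.66968934 260.65662185]
```

View pics/m2.png

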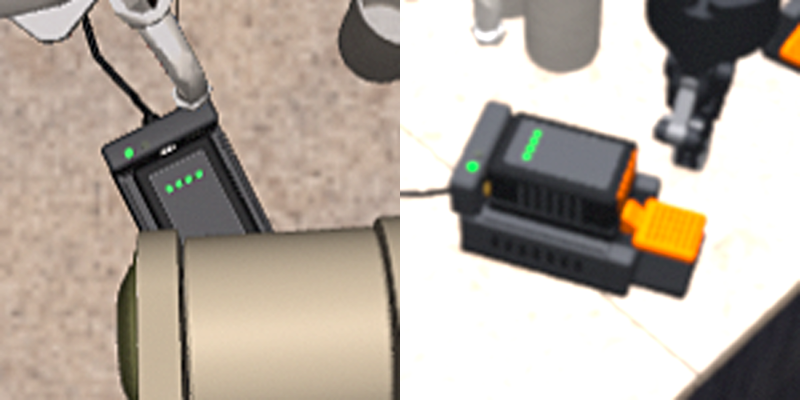

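Request:
play_rows:
  commands:
    - {"delta_pos": [0.2,0.2,2.5],"delta_rot": [0,0,-0.3]}
    - {"delta_pos": [0.2,0.2,4.5],"delta_rot": [0,0,-0.3]}
    - {"delta_pos": [0.2,0.2,6.0],"delta_rot": [0,0,-0.3]}
    - {"delta_pos": [0.2,0.2,6.5],"delta_rot": [0,0,-0.3]}
    - {"delta_pos": [0.2,0.2,6.7],"delta_rot": [0,0,-0.3]}
    - {"delta_pos": [0.2,0.2,6.8],"delta_rot": [0,0,-0.3]}
    - {"delta_pos": [0.2,0.2,6.9],"delta_rot": [0,0,-0.3]}
    - {"delta_pos": [0.2,0.2,7.0],"delta_rot": [0,0,-0.3]}
    - {"delta_pos": [0.2,0.2,7.1],"delta_rot": [0,0,-0.3]}
    - {"delta_pos": [0.2,0.2,7.1],"delta_rot": [0,0,-0.3]}

```text
t: 3.53
tcp_pos: [428.6, 140.1, 48.8]
tcp_rot: [-0.693, 3.063, -0.0]
force: [-0.3, -0.4, 3.8]
opening: 0.003
gripper_force: 1.7
```

Request:
play_rows:
  commands:
    - {"delta_pos": [0,0,0.1],"delta_rot": [0,0,0]}
    - {"delta_pos": [0,0,0.2],"delta_rot": [0,0,0]}
    - {"delta_pos": [0,0,0.3],"delta_rot": [0,0,0]}
    - {"delta_pos": [0,0,0.4],"delta_rot": [0,0,0]}
    - {"delta_pos": [0,0,0.4],"delta_rot": [0,0,0]}

```text
t: 3.95
tcp_pos: [428.5, 140.1, 44.4]
tcp_rot: [-0.693, 3.063, -0.0]
force: [-0.1, -0.0, -0.2]
opening: 0.002
gripper_force: 0.0
```

```bash
python3 - <<'E'
from h import *
d=shot('scene','s3.png');s=ctrl.read_state();print(s['tcp_pos'],s['force'])
cv2.imwrite('pics/m3.png',cv2.resize(cv2.convertScaleAbs(d['img'][210:330,270:420],alpha=1.3),(750,600),interpolation=2))
E
```

```text
[428.29511232 140.05474451  44.30779548] [ 0.73014302 -0.26938095 -0.78841072]
```

View pics/m3.png

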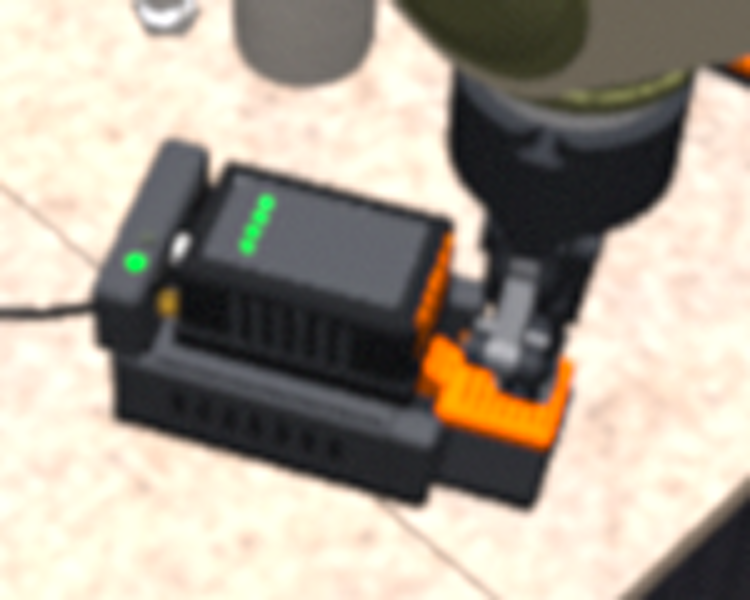

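Request:
play_rows:
  commands:
    - {"delta_pos": [0,0,0.1],"delta_rot": [0,0,0]}
    - {"delta_pos": [0,0,0.2],"delta_rot": [0,0,0]}
    - {"delta_pos": [0,0,0.25],"delta_rot": [0,0,0]}
    - {"delta_pos": [0,0,0.25],"delta_rot": [0,0,0]}
    - {"delta_pos": [0,0,0.25],"delta_rot": [0,0,0]}

```text
t: 4.42
tcp_pos: [428.3, 140.0, 41.9]
tcp_rot: [-0.693, 3.064, -0.0]
force: [0.2, 0.2, 5.0]
opening: 0.002
gripper_force: 2.3
```

```bash
python3 - <<'E'
from h import *
o=load('scene')['img'].astype(int)
d=shot('scene','s4.png');s=ctrl.read_state();print(s['tcp_pos'],s['force'])
print(np.abs(d['img'].astype(int)-o)[235:300,285:365].mean())
g=[tuple(np.argwhere((lambda i:(i[...,1]>150)&(i[...,0]<110)&(i[...,2]<110))(im[235:300,285:365])).mean(0)) for im in (o,d['img'])];print(g)
E
```

```text
[428.25783726 140.05588872  41.88570071] [0.4096803  0.01909955 5.15716032]
14.210833333333333
[(np.float64(21.63157894736842), np.float64(28.789473684210527)), (np.float64(23.62162162162162), np.float64(34.648648648648646))]
```

Request:
play_rows:
  commands:
    - {"delta_pos": [0,0,-2],"delta_rot": [0,0,0]}
    - {"delta_pos": [0,0,-5],"delta_rot": [0,0,0]}
    - {"delta_pos": [0,0,-8],"delta_rot": [0,0,0]}
    - {"delta_pos": [0,0,-10],"delta_rot": [0,0,0]}
    - {"delta_pos": [0,0,-11],"delta_rot": [0,0,0]}

```text
t: 4.88
tcp_pos: [428.7, 140.1, 154.1]
tcp_rot: [-0.693, 3.061, -0.001]
force: [0.2, 0.4, 0.5]
opening: -0.002
gripper_force: 0.0
```

```bash
python3 - <<'E'
from h import *
d=shot('scene','s5.png');s=ctrl.read_state();print(s['tcp_pos'],s['force'])
cv2.imwrite('pics/m5.png',cv2.resize(cv2.convertScaleAbs(d['img'][225:315,285:405],alpha=1.3),(800,600),interpolation=2))
E
```

```text
[429.0917733  140.16681857 154.68723376] [1.07030438 0.23977645 1.50791999]
```

View pics/m5.png

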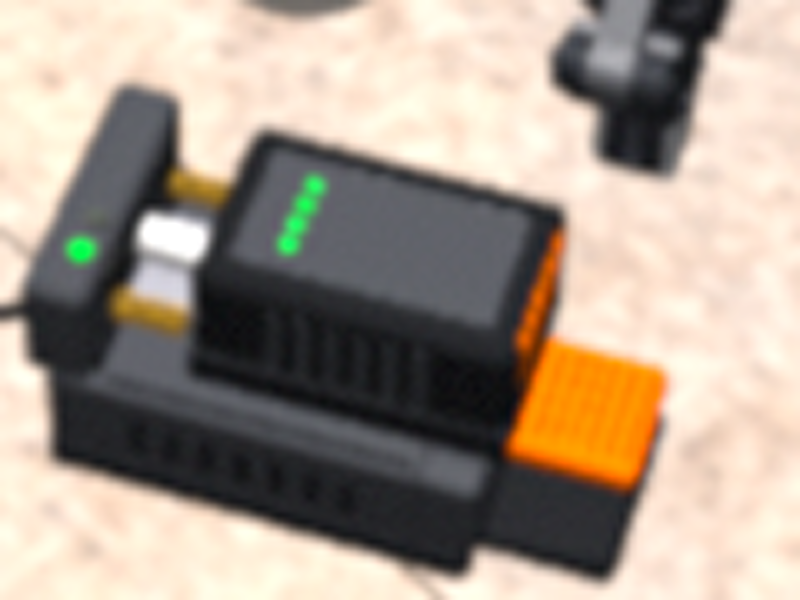

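The pack has popped loose: the pin shows at (170,238), and the pack top corners are at about (265,130), (200,272), (515,348) and (562,208).

```bash
python3 - <<'E'
from h import *
np.set_printoptions(precision=1,suppress=True)
c=load('scene');f=lambda p:(p[0]/6.667+285-.42,p[1]/6.667+225-.42)
k=np.array([px2w(c,f(p),88) for p in [(262,128),(198,270),(515,350),(563,208)]])
print(k,k.mean(0),[np.linalg.norm(k[i]-k[i-1]) for i in range(4)])
for e in (k[0]-k[3],k[1]-k[2]):print(np.degrees(np.arctan2(e[1],e[0])))
for e in (k[1]-k[0],k[2]-k[3]):print(np.degrees(np.arctan2(e[1],e[0]))-90)
m=k.mean(0);m[2]=160;print(delta(m),delta([484.4,168.4,160]))
s=ctrl.read_state();R=Ro.from_rotvec(s['tcp_rot']).as_matrix();print(np.degrees(np.arctan2(R[1,0],R[0,0])))
t=load('top');g=px2w(t,(0,0),88)
E
```

```text
[[533.4 164.5  88. ]
 [510.1 211.1  88. ]
 [434.7 171.2  88. ]
 [457.6 127.1  88. ]] [484.  168.5  88. ] [np.float64(84.56113662324374), np.float64(52.166188834133585), np.float64(85.32752299336592), np.float64(49.68793296254192)]
26.248778290035528
27.91934020700854
26.538142745294195
27.394560420424384
[-6.2  0.2 -0.5] [-6.2  0.2 -0.5]
-154.48497036939096
```

Request:
play_rows:
  commands:
    - {"delta_pos": [-2.5,0.1,0],"delta_rot": [0,0,-0.7]}
    - {"delta_pos": [-5,0.2,0],"delta_rot": [0,0,-0.7]}
    - {"delta_pos": [-6.2,0.2,0],"delta_rot": [0,0,-0.7]}
    - {"delta_pos": [-6.2,0.2,0],"delta_rot": [0,0,-0.7]}
    - {"delta_pos": [-6.2,0.2,0],"delta_rot": [0,0,-0.7]}
    - {"delta_pos": [-6.2,0.2,0],"delta_rot": [0,0,-0.7]}
    - {"delta_pos": [-6.2,0.2,0],"delta_rot": [0,0,-0.7]}
  hand: -1

```text
t: 5.52
tcp_pos: [482.4, 168.2, 151.5]
tcp_rot: [0.712, -3.059, -0.0]
force: [-0.2, -0.1, 0.2]
opening: 0.972
gripper_force: 0.0
```

```bash
python3 - <<'E'
from h import *
s=ctrl.read_state();print(s['tcp_pos'],s['opening'],delta([484.2,168.5,56]),s['force'])
E
```

```text
[482.42428895 168.24232489 151.53813166] 0.9720987443077069 [-0.18108133 -0.05873354  9.55360149] [-0.18902709 -0.11304367  0.23227873]
```

Request:
play_rows:
  commands:
    - {"delta_pos": [-0.1,0,2],"delta_rot": [0,0,0]}
    - {"delta_pos": [-0.2,0,4],"delta_rot": [0,0,0]}
    - {"delta_pos": [-0.2,0,6],"delta_rot": [0,0,0]}
    - {"delta_pos": [-0.2,0,8],"delta_rot": [0,0,0]}
    - {"delta_pos": [-0.2,0,9],"delta_rot": [0,0,0]}
    - {"delta_pos": [-0.2,0,9.5],"delta_rot": [0,0,0]}
    - {"delta_pos": [-0.2,0,9.5],"delta_rot": [0,0,0]}

```text
t: 6.1
tcp_pos: [484.4, 169.2, 56.2]
tcp_rot: [0.711, -3.058, -0.0]
force: [0.4, -0.4, -0.0]
opening: 1.004
gripper_force: 0.0
```

Request:
play_rows:
  commands:
    - {"delta_pos": [0,0,0],"delta_rot": [0,0,0]}
    - {"delta_pos": [0,0,0],"delta_rot": [0,0,0]}
    - {"delta_pos": [0,0,0],"delta_rot": [0,0,0]}
    - {"delta_pos": [0,0,0],"delta_rot": [0,0,0]}
    - {"delta_pos": [0,0,0],"delta_rot": [0,0,0]}
    - {"delta_pos": [0,0,0],"delta_rot": [0,0,0]}
    - {"delta_pos": [0,0,0],"delta_rot": [0,0,0]}
    - {"delta_pos": [0,0,0],"delta_rot": [0,0,0]}
  hand: 1
  grip_force: 50

```text
t: 6.77
tcp_pos: [485.6, 169.4, 58.0]
tcp_rot: [-0.712, 3.058, -0.0]
force: [-2.1, -0.7, 7.0]
opening: 0.675
gripper_force: 54.4
```

```bash
python3 - <<'E'
from h import *
s=ctrl.read_state();print(s['tcp_pos'],s['opening'],s['force'],s['torque'],s['gripper_force'])
R=Ro.from_rotvec(s['tcp_rot']).as_matrix();print(np.degrees(np.arctan2(R[1,0],R[0,0]))+180,R[:,2])
E
```

```text
[485.57211709 169.41185699  58.00524034] 0.6749461046708437 [-2.05625314 -0.7165027   7.04563053] [ 0.00153233  0.24718024 -0.00129867] 54.377222657203674
26.19789438585184 [ 2.03881682e-03  1.71119429e-04 -9.99997907e-01]
```

Request:
play_rows:
  commands:
    - {"delta_pos": [0.0,0,-0.15],"delta_rot": [0,0,0]}
    - {"delta_pos": [0.3,0,-0.15],"delta_rot": [0,0,0]}
    - {"delta_pos": [0.7,0,-0.15],"delta_rot": [0,0,0]}
    - {"delta_pos": [1.1,0,-0.15],"delta_rot": [0,0,0]}
    - {"delta_pos": [1.5,0,-0.15],"delta_rot": [0,0,0]}

```text
t: 7.18
tcp_pos: [471.0, 162.6, 58.1]
tcp_rot: [0.712, -3.059, -0.0]
force: [-0.4, -0.3, -5.4]
opening: 0.676
gripper_force: 54.7
```

Request:
play_rows:
  commands:
    - {"delta_pos": [0.5,0,0],"delta_rot": [0,0,0]}
    - {"delta_pos": [1,0,0],"delta_rot": [0,0,0]}
    - {"delta_pos": [1.5,0,0],"delta_rot": [0,0,0]}
    - {"delta_pos": [2,0,0],"delta_rot": [0,0,0]}
    - {"delta_pos": [2.5,0,0],"delta_rot": [0,0,0]}
    - {"delta_pos": [3,0,0],"delta_rot": [0,0,0]}
    - {"delta_pos": [3.5,0,0],"delta_rot": [0,0,0]}
    - {"delta_pos": [3.5,0,0],"delta_rot": [0,0,0]}

```text
t: 7.85
tcp_pos: [439.2, 147.0, 58.3]
tcp_rot: [0.712, -3.059, -0.0]
force: [-0.5, 0.2, -5.7]
opening: 0.671
gripper_force: 54.7
```

Request:
play_rows:
  commands:
    - {"delta_pos": [0,0,-1],"delta_rot": [0,0,0]}
    - {"delta_pos": [0,0,-3],"delta_rot": [0,0,0]}
    - {"delta_pos": [0,0,-6],"delta_rot": [0,0,0]}
    - {"delta_pos": [0,0,-9],"delta_rot": [0,0,0]}
    - {"delta_pos": [0,0,-12],"delta_rot": [0,0,0]}
    - {"delta_pos": [0,0,-14],"delta_rot": [0,0,0]}
    - {"delta_pos": [0,0,-14],"delta_rot": [0,0,0]}

```text
t: 8.43
tcp_pos: [441.9, 147.6, 202.1]
tcp_rot: [-0.711, 3.052, -0.002]
force: [1.8, 0.1, -5.8]
opening: 0.673
gripper_force: 56.0
```

```bash
python3 - <<'E'
from h import *
s=ctrl.read_state();print(s['tcp_pos'],s['force'],s['torque'],s['opening'])
d=cv2.imread('pics/scene1.png')
cv2.imwrite('pics/v.png',cv2.resize(cv2.convertScaleAbs(d[150:240,395:515],alpha=1.6,beta=15),(800,600),interpolation=2))
E
```

```text
[441.86373409 147.55979769 202.07098514] [ 1.81426623  0.10272034 -5.75650816] [ 7.52777971e-05 -6.36155347e-02 -3.48023436e-02] 0.6733064074025762
```

View pics/v.png

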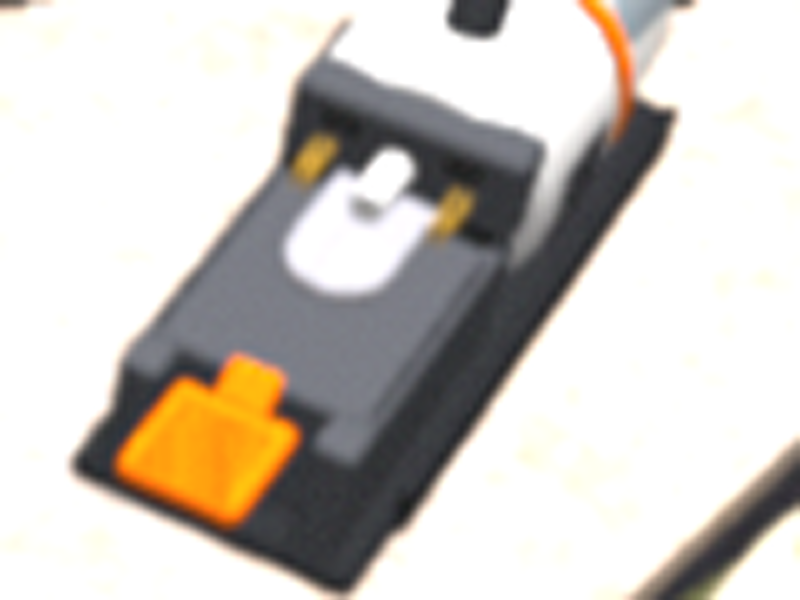

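```bash
python3 - <<'E'
from h import *
np.set_printoptions(precision=1,suppress=True)
c=load('scene');f=lambda p:(p[0]/6.667+395-.42,p[1]/6.667+150-.42)
W=lambda p,z:px2w(c,f(p),z)
t=[W(p,59) for p in [(190,378),(302,432),(235,527),(115,465)]]
dl=[W(p,60) for p in [(125,358),(285,175),(360,467),(510,250)]]
rl=[W(p,69.5) for p in [(290,240),(345,170),(390,280),(435,215)]]
a=lambda e:np.degrees(np.arctan2(e[1],e[0]))
print(a(t[0]-t[3]),a(t[1]-t[2]),a(dl[1]-dl[0]),a(dl[3]-dl[2]),a(rl[1]-rl[0]),a(rl[3]-rl[2]))
u=np.radians(-79.5);U=np.array([np.cos(u),np.sin(u)]);N=np.array([-U[1],U[0]])
for nm,P in (('tab',np.mean(t,0)),('dl',(dl[0]+dl[2])/2),('dlf',(dl[1]+dl[3])/2),('r0',(rl[0]+rl[2])/2),('r1',(rl[1]+rl[3])/2),('nose',W((335,293),67))): print(nm,P,'along',P[:2]@U,'lat',P[:2]@N)
print(np.linalg.norm(dl[0]-dl[2]),np.linalg.norm(rl[0]-rl[2]))
t=load('top');B=lambda p:(p[0]/5+400-.4,p[1]/5+235-.4)
for nm,p,z in (('n',(313,291),67),('tab',(116,337),59),('rear',(209,313),60),('r0',(356,283.5),69.5),('r1',(452,261),69.5)):
    P=px2w(t,B(p),z);print(nm,P,P[:2]@U,P[:2]@N)
E
```

```text
-81.18336608571055 -78.19276481627094 -80.87299011883509 -78.4880184161106 -79.11633618956508 -77.70066049882197
tab [459.4 -48.8  59. ] along 131.7174168962183 lat 442.79886093444384
dl [462.3 -67.3  60. ] along 150.41902347922098 lat 442.33469819083916
dlf [ 482.2 -176.    60. ] along 260.92418455040706 lat 442.0843674030591
r0 [ 476.6 -134.4   69.5] along 219.02412086473683 lat 444.13503066519297
r1 [ 484.3 -171.9   69.5] along 257.3144311959265 lat 444.83680168926116
nose [ 470.  -123.5   67. ] along 207.0959218057675 lat 439.5778901846338
78.54685123851863 33.32445798328426
n [ 477.9 -119.    67. ] 204.05397543966419 448.23264368786545
tab [463.1 -48.6  59. ] 132.20278512763934 446.5230239219084
rear [471.1 -82.6  60. ] 167.0676657853712 448.10995713572873
r0 [ 480.2 -134.1   69.5] 219.31553530475955 447.70545248935707
r1 [ 487.6 -170.1   69.5] 256.0972162401311 448.3919281294328
```

Request:
play_rows:
  commands:
    - {"delta_pos": [0.5,-1.2,0],"delta_rot": [0,0,7]}
    - {"delta_pos": [1.2,-3.2,0],"delta_rot": [0,0,14]}
    - {"delta_pos": [1.9,-5.2,0],"delta_rot": [0,0,21]}
    - {"delta_pos": [2.6,-7.2,0],"delta_rot": [0,0,28]}
    - {"delta_pos": [3.3,-9.2,0],"delta_rot": [0,0,35]}
    - {"delta_pos": [4.0,-11.2,0],"delta_rot": [0,0,42]}
    - {"delta_pos": [4.7,-13.2,0],"delta_rot": [0,0,49]}
    - {"delta_pos": [5.4,-15.2,0],"delta_rot": [0,0,56]}
    - {"delta_pos": [6.1,-17.2,0],"delta_rot": [0,0,63]}
    - {"delta_pos": [6.8,-19,0],"delta_rot": [0,0,70]}
    - {"delta_pos": [7.2,-20,0],"delta_rot": [0,0,77]}
    - {"delta_pos": [7.4,-20.6,0],"delta_rot": [0,0,84]}

```text
t: 9.43
tcp_pos: [464.4, -71.5, 196.5]
tcp_rot: [-1.528, -2.742, 0.001]
force: [-0.1, 0.4, -6.4]
opening: 0.672
gripper_force: 55.9
```

Request:
play_rows:
  commands:
    - {"delta_pos": [0,0,0],"delta_rot": [0,0,7]}
    - {"delta_pos": [0,0,0],"delta_rot": [0,0,14]}
    - {"delta_pos": [0,0,0],"delta_rot": [0,0,21]}
    - {"delta_pos": [0,0,0],"delta_rot": [0,0,21.7]}
    - {"delta_pos": [0,0,0],"delta_rot": [0,0,21.7]}
    - {"delta_pos": [0,0,0],"delta_rot": [0,0,21.7]}

```text
t: 9.93
tcp_pos: [464.6, -70.0, 197.5]
tcp_rot: [-2.004, -2.418, 0.001]
force: [0.5, 0.0, -5.5]
opening: 0.673
gripper_force: 55.8
```

```bash
python3 - <<'E'
from h import *
s=ctrl.read_state();print(s['tcp_pos'],s['force'],s['joint_positions'])
R=Ro.from_rotvec(s['tcp_rot']).as_matrix();print(np.degrees(np.arctan2(R[1,0],R[0,0])),R[:,2])
print(delta([465.9,-69.8,106]))
E
```

```text
[464.55862933 -70.03508432 197.52063476] [ 0.50305062  0.04342114 -5.52511588] [-4.02419058e-01  2.80393410e-01  1.58103189e+00  7.45784653e-06
  1.28149181e+00 -5.89127670e-01]
100.69746995198363 [-1.21585136e-03  5.25292729e-04 -9.99999123e-01]
[-8.58857345e-03  1.46211300e-01  9.15190471e+00]
```

Request:
play_rows:
  commands:
    - {"delta_pos": [0,0.15,2],"delta_rot": [0,0,0]}
    - {"delta_pos": [0,0.15,5],"delta_rot": [0,0,0]}
    - {"delta_pos": [0,0.15,7.5],"delta_rot": [0,0,0]}
    - {"delta_pos": [0,0.15,9],"delta_rot": [0,0,0]}
    - {"delta_pos": [0,0.15,9.6],"delta_rot": [0,0,0]}
    - {"delta_pos": [0,0.15,10],"delta_rot": [0,0,0]}
    - {"delta_pos": [0,0.15,10],"delta_rot": [0,0,0]}

```text
t: 10.52
tcp_pos: [466.5, -69.9, 98.2]
tcp_rot: [-2.007, -2.416, 0.0]
force: [0.2, 0.0, -6.1]
opening: 0.671
gripper_force: 55.6
```

```bash
python3 - <<'E'
from h import *
s=ctrl.read_state();print(s['tcp_pos'],s['force'])
c=shot('top','t6.png');d=shot('scene','s6.png')
print(w2px(c,s['tcp_pos']),w2px(d,s['tcp_pos']))
a=cv2.resize(c['img'][225:345,400:520],(600,600),interpolation=2);b=cv2.resize(d['img'][130:250,390:510],(600,600),interpolation=2)
cv2.imwrite('pics/m6.png',cv2.resize(cv2.convertScaleAbs(np.hstack([a,b]),alpha=1.6,beta=15),(800,400)))
E
```

```text
[466.47558967 -69.9425736   98.24333878] [ 0.15454726  0.03473473 -6.05089656]
[[440.53548584 299.04399069]] [[433.20808744 195.7268952 ]]
```

View pics/m6.png

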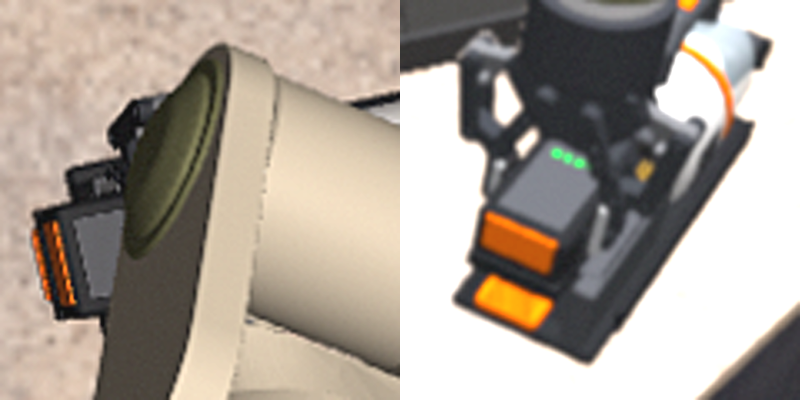

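```bash
python3 - <<'E'
from h import *
np.set_printoptions(precision=1,suppress=True)
u=np.radians(-79.3);U=np.array([np.cos(u),np.sin(u),0]);N=np.array([-U[1],U[0],0])
tcp=np.array([466.5,-69.9,98.2]);print('tcp along/lat',tcp@U,tcp@N)
for n,box in (('scene',(180,240,405,470)),('top',(280,330,400,440))):
    c=load(n);r0,r1,c0,c1=box;i=c['img'][r0:r1,c0:c1].astype(int)
    m=((i[...,2]>130)&(i[...,0]<60)&(i[...,2]-i[...,0]>100)).astype(np.uint8)
    if n=='top': m=((i[...,2]>100)&(i[...,0]<50)).astype(np.uint8)
    k,l,st,ce=cv2.connectedComponentsWithStats(m)
    R=np.array(c['R']);o=-R.T@np.array(c['t'])
    for j in range(1,k):
        if st[j,4]<15: continue
        px=ce[j]+[c0,r0]; X=px2w(c,px,0);d=X-o
        s=(tcp@U-46-o@U)/(d@U); P=o+s*d
        Z=px2w(c,px,59)
        print(n,px,st[j],'on rear plane z,lat',P[2],P@N,' at z59 along,lat',Z@U,Z@N)
E
```

```text
tcp along/lat 155.29811055577048 445.4107731721447
scene [425.8 198.8] [11 14 21 11 54] on rear plane z,lat 126.58827113065092 443.78468473222375  at z59 along,lat 180.19508583396987 466.56572197205423
scene [423.3 220.3] [  8  33  22  15 189] on rear plane z,lat 72.04260904080923 438.96011041835783  at z59 along,lat 121.86374515852572 442.90371662623056
```

```bash
python3 - <<'E'
from h import *
np.set_printoptions(precision=1,suppress=True)
u=np.radians(-79.3);U=np.array([np.cos(u),np.sin(u),0]);N=np.array([-U[1],U[0],0])
tcp=np.array([466.5,-69.9,98.2])
for n,box in (('scene',(170,245,405,470)),('top',(280,330,400,430))):
    c=load(n);r0,r1,c0,c1=box;h=cv2.cvtColor(c['img'][r0:r1,c0:c1],cv2.COLOR_BGR2HSV)
    m=((h[...,0]>3)&(h[...,0]<22)&(h[...,1]>190)&(h[...,2]>60)).astype(np.uint8)
    k,l,st,ce=cv2.connectedComponentsWithStats(m)
    R=np.array(c['R']);o=-R.T@np.array(c['t'])
    for j in range(1,k):
        if st[j,4]<12: continue
        px=ce[j]+[c0,r0]; d=px2w(c,px,0)-o
        P=o+(tcp@U-46-o@U)/(d@U)*d; Z=px2w(c,px,59)
        print(n,px,st[j],'rear plane z,lat',P[2],P@N,' z59 along,lat',Z@U,Z@N)
E
```

```text
scene [425.  202.4] [  9  24  23  18 243] rear plane z,lat 117.4423295417779 443.6170235888539  z59 along,lat 169.7023216745067 463.01075075434824
scene [423.3 220.4] [  7  42  24  17 240] rear plane z,lat 71.85306012249066 438.82598412912034  z59 along,lat 121.67762063444195 442.7086007608115
top [418.5 302.4] [16 11  7 25 40] rear plane z,lat 128.22150360609862 448.04088010257254  z59 along,lat 125.95886454154946 446.8999724729096
top [412.  303.7] [10 14  5 21 31] rear plane z,lat 79.3917442677515 447.3338365899694  z59 along,lat 113.92562574239564 447.0000738154311
```

Request:
play_rows:
  commands:
    - {"delta_pos": [0.3,-0.08,0.3],"delta_rot": [0,0,0]}
    - {"delta_pos": [0.3,-0.08,0.8],"delta_rot": [0,0,0]}
    - {"delta_pos": [0.3,-0.08,1.3],"delta_rot": [0,0,0]}
    - {"delta_pos": [0.3,-0.08,1.6],"delta_rot": [0,0,0]}
    - {"delta_pos": [0.3,-0.08,1.8],"delta_rot": [0,0,0]}
    - {"delta_pos": [0.3,-0.08,1.9],"delta_rot": [0,0,0]}
    - {"delta_pos": [0.3,-0.08,1.9],"delta_rot": [0,0,0]}
    - {"delta_pos": [0.3,-0.08,1.9],"delta_rot": [0,0,0]}

```text
t: 11.28
tcp_pos: [465.0, -67.1, 79.4]
tcp_rot: [2.009, 2.415, 0.0]
force: [0.7, -0.1, -4.8]
opening: 0.67
gripper_force: 55.9
```

Request:
play_rows:
  commands:
    - {"delta_pos": [0,0,0.1],"delta_rot": [0,0,0]}
    - {"delta_pos": [0,0,0.2],"delta_rot": [0,0,0]}
    - {"delta_pos": [0,0,0.25],"delta_rot": [0,0,0]}
    - {"delta_pos": [0,0,0.3],"delta_rot": [0,0,0]}
    - {"delta_pos": [0,0,0.3],"delta_rot": [0,0,0]}

```text
t: 11.7
tcp_pos: [464.9, -67.1, 76.2]
tcp_rot: [-2.009, -2.415, 0.0]
force: [0.3, 0.3, -6.1]
opening: 0.673
gripper_force: 55.9
```

Request:
play_rows:
  commands:
    - {"delta_pos": [0,0,0.05],"delta_rot": [0,0,0]}
    - {"delta_pos": [0,0,0.1],"delta_rot": [0,0,0]}
    - {"delta_pos": [0,0,0.15],"delta_rot": [0,0,0]}
    - {"delta_pos": [0,0,0.15],"delta_rot": [0,0,0]}

```text
t: 12.03
tcp_pos: [465.0, -67.1, 75.9]
tcp_rot: [2.008, 2.415, 0.0]
force: [-4.5, 2.3, 10.0]
opening: 0.674
gripper_force: 57.9
```

Request:
play_rows:
  commands:
    - {"delta_pos": [0,0,-0.05],"delta_rot": [0,0,0]}
    - {"delta_pos": [0,0,-0.1],"delta_rot": [0,0,0]}
    - {"delta_pos": [0,0,-0.1],"delta_rot": [0,0,0]}

```text
t: 12.28
tcp_pos: [465.0, -67.1, 76.0]
tcp_rot: [2.009, 2.415, 0.0]
force: [-2.0, 1.4, 0.6]
opening: 0.672
gripper_force: 56.6
```

Request:
play_rows:
  commands:
    - {"delta_pos": [-0.2,0,0],"delta_rot": [0,0,0]}
    - {"delta_pos": [-0.4,0,0],"delta_rot": [0,0,0]}
    - {"delta_pos": [-0.6,0,0],"delta_rot": [0,0,0]}
    - {"delta_pos": [-0.8,0,0],"delta_rot": [0,0,0]}
    - {"delta_pos": [-1.0,0,0],"delta_rot": [0,0,0]}
    - {"delta_pos": [-1.2,0,0],"delta_rot": [0,0,0]}

```text
t: 12.78
tcp_pos: [467.3, -79.1, 76.0]
tcp_rot: [2.009, 2.415, 0.0]
force: [-0.8, 4.0, 5.7]
opening: 0.675
gripper_force: 57.1
```

Request:
play_rows:
  commands:
    - {"delta_pos": [-0.2,0,-0.03],"delta_rot": [0,0,0]}
    - {"delta_pos": [-0.4,0,-0.05],"delta_rot": [0,0,0]}
    - {"delta_pos": [-0.6,0,-0.05],"delta_rot": [0,0,0]}
    - {"delta_pos": [-0.8,0,-0.05],"delta_rot": [0,0,0]}

```text
t: 13.12
tcp_pos: [468.5, -87.1, 76.0]
tcp_rot: [-2.009, -2.415, 0.0]
force: [-0.8, 0.5, -4.0]
opening: 0.668
gripper_force: 56.3
```

Request:
play_rows:
  commands:
    - {"delta_pos": [-0.3,0,0],"delta_rot": [0,0,0]}
    - {"delta_pos": [-0.6,0,0],"delta_rot": [0,0,0]}
    - {"delta_pos": [-0.9,0,0],"delta_rot": [0,0,0]}
    - {"delta_pos": [-1.2,0,0],"delta_rot": [0,0,0]}
    - {"delta_pos": [-1.5,0,0],"delta_rot": [0,0,0]}

```text
t: 13.53
tcp_pos: [471.8, -101.8, 76.3]
tcp_rot: [2.008, 2.415, 0.001]
force: [4.4, 2.8, -6.1]
opening: 0.67
gripper_force: 56.0
```

Request:
play_rows:
  commands:
    - {"delta_pos": [-0.1,0.05,0],"delta_rot": [0,0,0]}
    - {"delta_pos": [-0.3,0.08,0],"delta_rot": [0,0,0]}
    - {"delta_pos": [-0.5,0.1,0],"delta_rot": [0,0,0]}
    - {"delta_pos": [-0.7,0.1,0],"delta_rot": [0,0,0]}

```text
t: 13.87
tcp_pos: [473.1, -107.9, 76.1]
tcp_rot: [-2.008, -2.414, 0.0]
force: [0.1, 5.5, -4.2]
opening: 0.67
gripper_force: 56.0
```

```bash
python3 - <<'E'
from h import *
s=ctrl.read_state();print(s['t'],s['tcp_pos'],s['force'],s['torque'],s['gripper_force'])
E
```

```text
13.8667 [ 473.13222046 -107.94225142   76.14411692] [ 0.12453211  5.53162207 -4.21315203] [ 0.84466332 -0.08655502  0.07382201] 55.9582793712616
```

Request:
play_rows:
  commands:
    - {"delta_pos": [0,0,0],"delta_rot": [0,0,0]}
    - {"delta_pos": [-0.15,0,0],"delta_rot": [0,0,0]}
    - {"delta_pos": [-0.3,0,0],"delta_rot": [0,0,0]}
    - {"delta_pos": [-0.45,0,0],"delta_rot": [0,0,0]}
    - {"delta_pos": [-0.6,0,0],"delta_rot": [0,0,0]}
  grip_force: 80

```text
t: 14.28
tcp_pos: [474.0, -112.4, 76.4]
tcp_rot: [-2.007, -2.413, -0.002]
force: [-0.4, 13.5, 1.9]
opening: 0.669
gripper_force: 87.4
```

Request:
play_rows:
  commands:
    - {"delta_pos": [-0.1,0,0],"delta_rot": [0,0,0]}
    - {"delta_pos": [-0.2,0,0],"delta_rot": [0,0,0]}
    - {"delta_pos": [-0.3,0,0],"delta_rot": [0,0,0]}
    - {"delta_pos": [-0.4,0,0],"delta_rot": [0,0,0]}

```text
t: 14.62
tcp_pos: [474.6, -115.7, 76.4]
tcp_rot: [-2.006, -2.412, -0.003]
force: [-1.5, 15.9, 3.6]
opening: 0.665
gripper_force: 87.6
```

Request:
play_rows:
  commands:
    - {"delta_pos": [0,0,-0.05],"delta_rot": [0,0,0]}
    - {"delta_pos": [-0.1,0,-0.07],"delta_rot": [0,0,0]}
    - {"delta_pos": [-0.2,0,-0.07],"delta_rot": [0,0,0]}
    - {"delta_pos": [-0.3,0,-0.07],"delta_rot": [0,0,0]}
    - {"delta_pos": [-0.4,0,-0.07],"delta_rot": [0,0,0]}

```text
t: 15.03
tcp_pos: [475.4, -119.9, 76.6]
tcp_rot: [-2.006, -2.412, -0.003]
force: [1.6, 11.8, -3.9]
opening: 0.668
gripper_force: 86.7
```

Request:
play_rows:
  commands:
    - {"delta_pos": [-0.1,0.02,0],"delta_rot": [0,0,0]}
    - {"delta_pos": [-0.2,0.02,0],"delta_rot": [0,0,0]}
    - {"delta_pos": [-0.3,0.02,0],"delta_rot": [0,0,0]}
    - {"delta_pos": [-0.4,0.02,0],"delta_rot": [0,0,0]}

```text
t: 15.37
tcp_pos: [476.1, -123.5, 76.6]
tcp_rot: [-2.005, -2.412, -0.003]
force: [1.1, 13.1, -2.5]
opening: 0.67
gripper_force: 86.8
```

Request:
play_rows:
  commands:
    - {"delta_pos": [-0.08,0,0],"delta_rot": [0,0,0]}
    - {"delta_pos": [-0.16,0,0],"delta_rot": [0,0,0]}
    - {"delta_pos": [-0.24,0,0],"delta_rot": [0,0,0]}

```text
t: 15.62
tcp_pos: [476.5, -125.7, 76.6]
tcp_rot: [-2.005, -2.412, -0.003]
force: [1.3, 14.6, -2.9]
opening: 0.671
gripper_force: 86.9
```

```bash
python3 - <<'E'
from h import *
c=shot('scene','s7.png');s=ctrl.read_state();print(s['tcp_pos'],s['force'],s['torque'])
h=cv2.cvtColor(c['img'][150:250,400:480],cv2.COLOR_BGR2HSV)
m=((h[...,0]>3)&(h[...,0]<22)&(h[...,1]>190)&(h[...,2]>60)).astype(np.uint8)
k,l,st,ce=cv2.connectedComponentsWithStats(m)
for j in range(1,k):
    if st[j,4]>12: print(ce[j]+[400,150],st[j])
E
```

```text
[ 476.5718216  -125.86957463   76.60825421] [ 0.30705731 13.39617366 -2.63262107] [ 2.45688618 -0.18889717  0.20871973]
[436.3215859  194.16740088] [ 26  36  22  17 227]
[426.24721604 217.15144766] [ 12  54  28  27 449]
```

Request:
play_rows:
  commands:
    - {"delta_pos": [-0.06,0,0],"delta_rot": [0,0,0]}
    - {"delta_pos": [-0.12,0,0],"delta_rot": [0,0,0]}
    - {"delta_pos": [-0.12,0,0],"delta_rot": [0,0,0]}

```text
t: 15.92
tcp_pos: [476.8, -127.1, 76.5]
tcp_rot: [-2.005, -2.412, -0.003]
force: [1.1, 13.1, -4.4]
opening: 0.668
gripper_force: 87.1
```

```bash
cat > k.py <<'E'
from h import *
def blobs(im):
    h=cv2.cvtColor(im[150:250,400:480],cv2.COLOR_BGR2HSV)
    m=((h[...,0]>3)&(h[...,0]<22)&(h[...,1]>190)&(h[...,2]>60)).astype(np.uint8)
    k,l,st,ce=cv2.connectedComponentsWithStats(m)
    return [(ce[j]+[400,150],st[j]) for j in range(1,k) if st[j,4]>12]
if __name__=='__main__':
    c=shot('scene','s8.png');s=ctrl.read_state();print(s['t'],s['tcp_pos'],s['tcp_pos'][0]*.1857-s['tcp_pos'][1]*.9826,s['force']);print(blobs(c['img']))
E
python3 k.py; python3 -c "
from k import *
print(blobs(cv2.imread('pics/scene1.png')),blobs(cv2.imread('pics/s7.png')))"
```

```text
15.9667 [ 476.7866599  -127.05560391   76.51253206] 213.38411914315424 [ 0.6071519  13.25747821 -5.06836454]
[(array([436.62555066, 193.88986784]), array([ 26,  36,  23,  17, 227], dtype=int32)), (array([426.55965293, 215.88069414]), array([ 12,  53,  28,  26, 461], dtype=int32))]
[(array([426.33033708, 216.24269663]), array([ 12,  54,  28,  25, 445], dtype=int32))] [(array([436.3215859 , 194.16740088]), array([ 26,  36,  22,  17, 227], dtype=int32)), (array([426.24721604, 217.15144766]), array([ 12,  54,  28,  27, 449], dtype=int32))]
```

Request:
play_rows:
  commands:
    - {"delta_pos": [0.05,0,0],"delta_rot": [0,0,0]}
    - {"delta_pos": [0.1,0,0],"delta_rot": [0,0,0]}
    - {"delta_pos": [0.1,0,0],"delta_rot": [0,0,0]}

```text
t: 16.22
tcp_pos: [476.7, -126.7, 76.5]
tcp_rot: [-2.006, -2.413, -0.002]
force: [0.9, 9.7, -6.9]
opening: 0.672
gripper_force: 87.2
```

```bash
python3 k.py
```

```text
16.2667 [ 476.76517878 -126.76354578   76.50260364] 213.09315377772745 [ 1.68051015  9.19314672 -6.45505569]
[(array([436.6784141 , 194.04845815]), array([ 26,  36,  23,  17, 227], dtype=int32)), (array([426.54329004, 215.90909091]), array([ 12,  53,  28,  26, 462], dtype=int32))]
```

Request:
play_rows:
  commands:
    - {"delta_pos": [0.07,0,0],"delta_rot": [0,0,0]}
    - {"delta_pos": [0.14,0,0],"delta_rot": [0,0,0]}
    - {"delta_pos": [0.2,0,0],"delta_rot": [0,0,0]}
    - {"delta_pos": [0.2,0,0],"delta_rot": [0,0,0]}

```text
t: 16.6
tcp_pos: [476.8, -126.5, 76.6]
tcp_rot: [-2.008, -2.415, 0.001]
force: [0.4, -0.3, -11.7]
opening: 0.668
gripper_force: 87.4
```

```bash
python3 k.py
```

```text
16.65 [ 476.75180172 -126.53956931   76.5987382 ] 212.87059038430533 [  0.09063586  -0.86491981 -11.44178356]
[(array([436.59292035, 194.0840708 ]), array([ 26,  36,  23,  17, 226], dtype=int32)), (array([426.54013015, 215.93275488]), array([ 12,  53,  28,  26, 461], dtype=int32))]
```

The force is zero and the pack is still in place, so the catch holds it. I'll release and retreat.

Request:
play_rows:
  commands:
    - {"delta_pos": [0,0,0.06],"delta_rot": [0,0,0]}
    - {"delta_pos": [0,0,0.06],"delta_rot": [0,0,0]}

```text
t: 16.82
tcp_pos: [476.8, -126.5, 76.4]
tcp_rot: [-2.008, -2.415, 0.001]
force: [-2.7, 0.0, -7.5]
opening: 0.668
gripper_force: 88.1
```

Request:
play_rows:
  commands:
    - {"delta_pos": [0,0,0],"delta_rot": [0,0,0]}
    - {"delta_pos": [0,0,0],"delta_rot": [0,0,0]}
    - {"delta_pos": [0,0,0],"delta_rot": [0,0,0]}
    - {"delta_pos": [0,0,0],"delta_rot": [0,0,0]}
    - {"delta_pos": [0,0,0],"delta_rot": [0,0,0]}
    - {"delta_pos": [0,0,0],"delta_rot": [0,0,0]}
  hand: -1

```text
t: 17.32
tcp_pos: [477.4, -126.6, 76.7]
tcp_rot: [2.008, 2.415, 0.0]
force: [1.0, 0.5, -0.6]
opening: 1.001
gripper_force: 0.0
```

Request:
play_rows:
  commands:
    - {"delta_pos": [0,0,-1],"delta_rot": [0,0,0]}
    - {"delta_pos": [0,0,-3],"delta_rot": [0,0,0]}
    - {"delta_pos": [0,0,-6],"delta_rot": [0,0,0]}
    - {"delta_pos": [0,0,-9],"delta_rot": [0,0,0]}
    - {"delta_pos": [0,0,-12],"delta_rot": [0,0,0]}
    - {"delta_pos": [0,0,-14],"delta_rot": [0,0,0]}
    - {"delta_pos": [0,0,-14],"delta_rot": [0,0,0]}

```text
t: 17.9
tcp_pos: [478.6, -127.1, 220.6]
tcp_rot: [2.003, 2.409, 0.003]
force: [-0.7, -0.6, 0.7]
opening: 0.998
gripper_force: 0.0
```

```bash
python3 k.py; python3 -c "
from h import *
cv2.imwrite('pics/f.png',cv2.resize(cv2.convertScaleAbs(cv2.imread('pics/s8.png')[110:260,360:560],alpha=1.3),(800,600),interpolation=2))"
```

```text
17.95 [ 477.84410312 -126.72607697  218.25266718] 213.2566931777203 [-0.78423962  0.22531189 -0.97389554]
[(array([436.38461538, 194.35294118]), array([ 26,  36,  22,  17, 221], dtype=int32)), (array([426.40645161, 216.11182796]), array([ 12,  53,  28,  27, 465], dtype=int32))]
```

View pics/f.png

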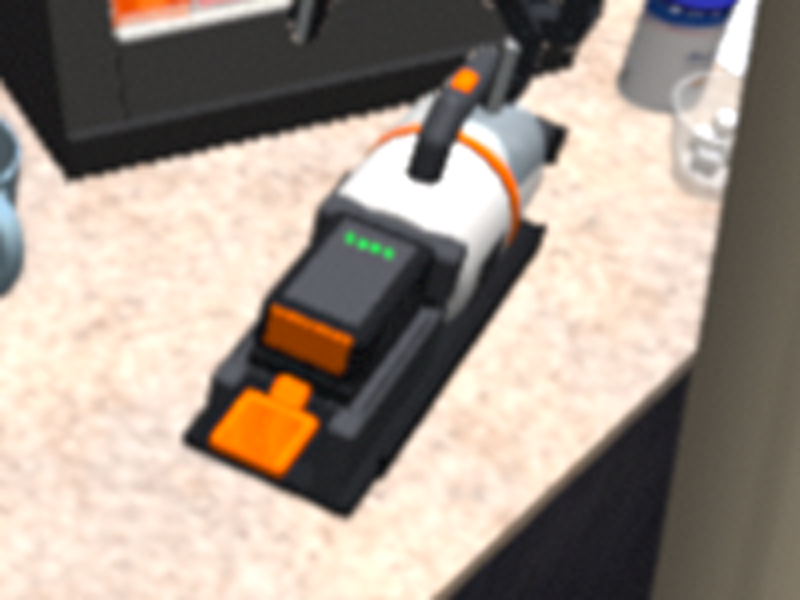

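The pack sits flush against the end wall (lights at (370,243)). The tab is fully up at (265,430) and the gripper is clear, so I'm handing in.

```bash
python3 -c "
from workcell import ctrl
print(ctrl.close_job())"
```

```text
the job is handed in; nothing more can be done
None
```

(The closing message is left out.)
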